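# Slide the cleaner bottle to its next station and take off the push-and-turn cap

### The job

Push the carrier with the wheel-cleaner bottle along its rail until it clicks into the next station, and leave it there. Then press the bottle's safety cap down, keep it down while turning it about 75 degrees anticlockwise (seen from above) to free it, lift it about 6 cm straight up and finish while still holding it upright there in the gripper, above the open bottle. Leave the other things on the shelf where they are.

Things in the scene. Friction and masses are not known exactly. Their poses are not given: they have to be found in the camera images.
- carrier (a joint): travel of the grey plastic carrier along its low metal rail, m: 0 at the first station (start), 0.110 at the next, hard stop at 0.130; grows along the +y axis of station. Each station is a spring detent: about 5 N to leave it, it holds to about 1 mm and draws the carrier in from 4 mm away; in between about 1.2 N of friction.
- push_tab (a point): centre of the carrier's upright push tab, 20 mm below its top edge: a plate 10 mm thick (along y), 60 mm wide (along x), top edge 117 mm above the shelf, free-standing above 62 mm. It trails the bottle axis by 85 mm; push its -y face towards +y with shut fingers, or pinch it. Axes as station.
- bottle_mouth (a point): centre of the rim of the bottle's neck, 120 mm above the shelf. The white plastic bottle (62 mm square) is clamped in the carrier. Axes as station.
- bottle: the same white bottle, origin on its axis at the carrier's underside, 22 mm above the shelf.
- cap: the loose black push-and-turn cap, 45 g: skirt 54 mm across, 26 mm high, grip bar on top. Origin at the centre of the skirt's lower rim, z up. Sprung up by 5 N when locked, 10 N when 7 mm down; bottoms at 10 mm. It turns only when pressed more than 5 mm (press about 7.5), anticlockwise from above, is free from 0.85 rad on, blocked at 2.3 rad; clockwise it is blocked.
- cap_grip (a point): centre of the cap's grip bar, 41 mm above the skirt's lower rim, 149 mm above the shelf when locked: a bar 14 mm thick (along the cap's x), 46 mm long (along its y), standing 29 mm above the skirt's flat top, from 15 mm below this point to 14 mm above it. Locked, the cap's axes lie along those of station.
- mug: white ceramic mug, 76 mm across, 85 mm high, a bystander.
- hub_cap: round chrome hub cap lying flat, 164 mm across, 34 mm high, a bystander.
- brush: purple hand brush lying flat, a bystander.
- station (a point): fixed point above the rail's centre line, 120 mm above the shelf: where bottle_mouth comes to lie when the carrier sits in the next station. Axes: y along the rail in the direction to push, x across it, z up. The rail is 330 mm long and 100 mm wide, its end blocks 38 mm high; small steel posts on its far (+x) side mark both stations.
Not all that is in view belongs to the job. Of the things shaped like the cap, the black one is meant.

How it is judged (in metres and radians):
On the way, in this order (a step that is already met when the one before it is completed fails the run):
1. the carrier sits in the next station, with the cap still on and locked (value of joint carrier between 0.106 and 0.114 m and z of cap in the frame of bottle below 0.089 m and angle between the x axis of cap and the x axis of station, either way round below 0.3 rad), for 0.3 s.
2. the cap is pressed down by more than 4 mm, still locked, by the gripper (z of cap in the frame of bottle below 0.082 m and angle between the x axis of cap and the x axis of station, either way round below 0.45 rad and contact force between the fingers and cap above 1 N), for 0.05 s.
3. the cap is turned more than 0.65 rad while still on the neck, the carrier in its station (angle between the x axis of cap and the x axis of station, either way round above 0.65 rad and z of cap in the frame of bottle below 0.095 m and horizontal distance between cap and bottle_mouth below 0.005 m and value of joint carrier between 0.106 and 0.114 m), for 0.02 s.
At the end, for the whole second after the job is handed in: The carrier is within 4 mm of the next station; the gripper holds the cap still, upright within 0.2 rad, touching nothing of the bottle, 30 to 120 mm above where it sat, within 25 mm of the bottle's axis (value of joint carrier between 0.106 and 0.114 m and z of cap in the frame of bottle between 0.116 and 0.206 m and horizontal distance between cap_grip and bottle_mouth below 0.025 m and angle between cap_grip's own z axis and vertical below 0.2 rad and contact force between the fingers and cap above 1 N and contact force between cap and bottle below 0.1 N and linear speed of cap below 0.03 m/s); the arm keeps its last pose, push and grip.
It fails at once if the mug is moved by more than 20 mm (distance of mug from where it was at the start of the episode above 0.02 m).
It fails at once if the hub cap is moved by more than 20 mm (distance of hub_cap from where it was at the start of the episode above 0.02 m).
It fails at once if the brush is moved by more than 20 mm (distance of brush from where it was at the start of the episode above 0.02 m).
It also fails if it takes over 61 s, if anything falls off the work surface, if the arm or the gripper's body presses on something with over 40 N, if the wrist force passes 120 N, or if a joint passes its speed limit or range.

### The arm

A 6-joint arm with a two-finger parallel gripper is mounted at the origin on the work surface. World frame = base frame: x ahead of the robot, y to its left, z up, the work surface at z = 0. Lengths are in mm, angles in rad, forces in N, time in s.
With the tool pointing down it reaches from about 350 to 975 mm from the base axis. Payload 7.1 kg.
Tool frame: the origin (TCP) lies at the very end of the fingers, on their centre line; the grasp point (between the pads) lies 19 mm behind it; z points along the fingers, y is the line along which they close (so a half turn about z gives the same grasp; the last joint's range is limited). The gripper opens to 88 mm and grips with 3 to 60 N. Pads are 20 mm wide; open, the fingers measure 115 mm over their backs; the gripper's body (75 mm by 178 mm) begins 61 mm behind the grasp point.
Start: joints at [-1.31, 0.423, 1.63, -0, 1.089, -0.019], TCP at [172.62, -600.672, 222.675] pointing down, gripper open.
Joint ranges: [-3, 3], [-0.9, 2.11], [0.09, 2.58], [-1.31, 4.45], [0.11, 2.69], [-2.54, 2.54]. Speed limits (rad/s): [2.39, 2.39, 3.01, 3.14, 3.14, 3.14].

### API

Orientations are given as a rotation vector (axis times angle).
In Python, from workcell import ctrl gives the robot as it stands. The module is installed in compiled form; this text tells all that it offers.
- The arm moves only by the shell command python3 -m inch 'ROWS'. ROWS is JSON, a list of rows, each a list of 7 numbers: the shift along the tool's x, y, z scaled (see below), then the turn, a rotation vector about the tool's x, y, z scaled (see below), then the closure, from -1 (fully open) to 1 (shut). In form: [[tx, ty, tz, wx, wy, wz, hand], ...]. A call has 1 to 10 rows; each row is the pose to reach, as a shift and turn from the pose commanded when the call began, along the tool's axes at that moment; what a row does not reach only later rows make up. The controller multiplies each number of a shift by 0.15 m and each number of a turn by pi/4 rad. A row lasts 1/8 s, in which the tool goes at most 62.5 mm and 10.7 degrees, less where a joint would pass 70% of its speed; a pose out of reach is approached as far as the arm can. A call with a number of a shift or a turn outside -1 to 1 is refused whole. A call with a gripper value outside its range is refused whole. The fingers move at their own pace and stop on an object; the grip force is fixed at half the most. Time passes only in rows, so rows that repeat a pose let the fingers close. It gives the time, the measured TCP pose, the force, the opening and the grip force at its end, in the units of the state.
- ctrl.get_obs(): the state, without advancing time (a new reading comes with each control period).
- ctrl.get_image(name): name is "scene" or "top" or "wrist"; returns the picture (420x560x3 uint8, red, green, blue); there is no depth.
- ctrl.camera_params(name): a dict with "vfov" (degrees; the focal length in pixels is half the picture's height over the tangent of half this angle, whatever the lens; pixels are square), "cx", "cy" (the principal point, pixels), "eye" and "attitude" of the camera in the world; the wrist camera has in their place "tool_from_camera" (4x4, takes a point from camera to tool coordinates, whose origin is the TCP and whose axes are the flange's). Camera axes: x right, y up, looking along -z (the intrinsics and any distortion apply to the point x, -y, -z); pixel columns grow to the right and rows downward; lengths in mm; the calibration is good to about 2 mm. A picture is of the moment at which its call begins: read the wrist's pose just before it. camera_params takes no time and is no camera call.
- ctrl.close_job(): hands the job in; it is judged then, once.
The state is a dict: "t": time; "qpos": joint angles; "qvel": joint speeds; "joint_torque": joint torques, N m; "ee_pos": TCP position; "orientation": TCP orientation; "ft_force": force on the tool from outside, world axes, zero at the start; "moment": the same for the moment, N m; "width": finger opening in mm; "grasp_force": force on a finger pad.
Only numpy, scipy, OpenCV 4.12 (cv2) and the standard library are available. Lean on these libraries where they do the work, as an engineer would, in place of code of your own. Each camera call takes 0.05 s, during which the arm holds its last target. There are 200 camera calls.

## Working session

There is one attempt and no reset: what is moved stays moved. The work goes in short steps, Python scripts to look and compute and a shell command to move; the robot and the scene stay as the last step left them, time stands still between calls to the robot, and variables do not carry over. Pictures are saved under pics/ and viewed, at most 10 in all, crops included, and the job is handed in when it is done.

```bash
mkdir -p pics; python3 - <<'E'
from workcell import ctrl
import cv2
for n in("scene","top"):
    cv2.imwrite(f"pics/{n}0.png",ctrl.get_image(n)[:,:,::-1]); print(n,ctrl.camera_params(n))
print(ctrl.camera_params("wrist"));print(ctrl.get_obs())
E
```

```text
scene {'vfov': 43.01779679029418, 'cx': 272.65658596794816, 'cy': 210.1921907418803, 'eye': array([1517.34395979, 1034.22065497, 1012.63402973]), 'attitude': array([0.48559895, 1.18064774, 2.16171567])}
top {'vfov': 46.74997220009523, 'cx': 275.6726315570592, 'cy': 210.1599209123564, 'eye': array([ 427.82762344,   17.5237388 , 1399.26032475]), 'attitude': array([ 0.07033917, -0.09997357, -1.53997161])}
{'vfov': 59.49379403820596, 'cx': 282.3544775897933, 'cy': 214.54852324522193, 'tool_from_camera': array([[ 7.55204413e-04,  9.66746553e-01,  2.55735275e-01,
         6.92880185e+01],
       [ 9.99999713e-01, -7.12882658e-04, -2.58186295e-04,
        -5.61418228e-01],
       [-6.72914679e-05,  2.55735397e-01, -9.66746814e-01,
        -1.61288342e+02],
       [ 0.00000000e+00,  0.00000000e+00,  0.00000000e+00,
         1.00000000e+00]])}
{'t': 0.1, 'qpos': array([-1.31000248e+00,  4.23775075e-01,  1.63057560e+00,  1.90687405e-05,
        1.08858246e+00, -1.89591712e-02]), 'qvel': array([ 0.00092635, -0.00202499, -0.00121311, -0.00023772, -0.00159839,
        0.00108143]), 'joint_torque': array([-1.53720110e-03, -5.45619893e+01, -2.74323303e+01,  6.45843451e-02,
        1.87950575e-02, -2.91827337e-05]), 'ee_pos': array([ 172.50464482, -600.22374036,  221.98769135]), 'orientation': array([-3.10959163e+00, -4.37803875e-01,  2.27555799e-04]), 'ft_force': array([ 0.33277142, -0.17421459,  0.75574657]), 'moment': array([-0.03680783,  0.03599557, -0.02091655]), 'grasp_force': 0.0, 'width': 87.63521785238325}
```

View pics/scene0.png

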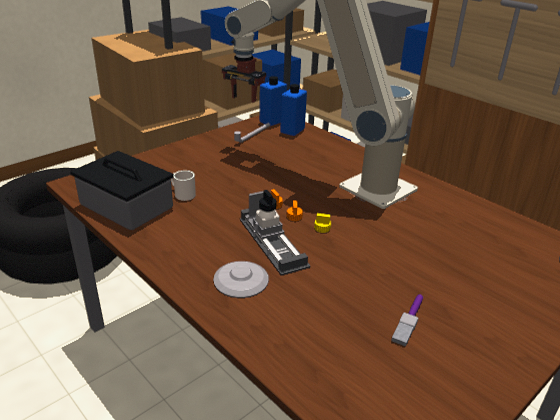

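View pics/top0.png

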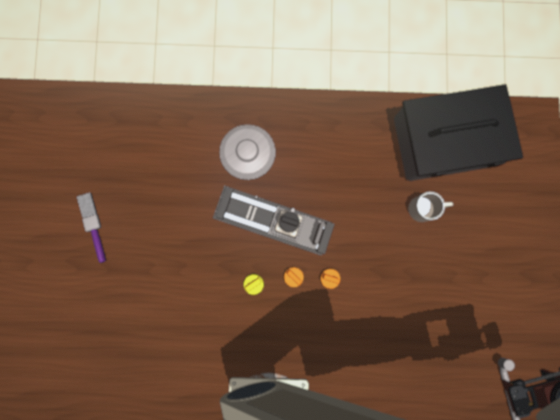

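The top view shows the rail from about (318,234) at the push tab to (222,203). The cap-like things are black (290,221) on the bottle, orange (294,277) and (331,279), and yellow (254,284). The black one on the carrier's bottle fits the description. I'll confirm it in an enlarged crop.

```bash
cat > h.py <<'E'
import numpy as np, cv2
from scipy.spatial.transform import Rotation as R
from workcell import ctrl
def cam(n,obs=None):
    p=ctrl.camera_params(n)
    f=210/np.tan(np.radians(p["vfov"]/2))
    if n=="wrist":
        T=np.eye(4);T[:3,:3]=R.from_rotvec(obs["orientation"]).as_matrix();T[:3,3]=obs["ee_pos"]
        M=T@p["tool_from_camera"];return f,p["cx"],p["cy"],M[:3,3],M[:3,:3]
    return f,p["cx"],p["cy"],np.array(p["eye"]),R.from_rotvec(p["attitude"]).as_matrix()
def ray(c,u,v,z):
    f,cx,cy,e,A=c
    d=A@np.array([(u-cx)/f,-(v-cy)/f,-1]); return e+d*(z-e[2])/d[2]
def proj(c,P):
    f,cx,cy,e,A=c
    q=A.T@(np.array(P)-e); return cx+f*q[0]/-q[2], cy-f*q[1]/-q[2]
E
python3 - <<'E'
from h import *
im=cv2.imread("pics/top0.png")
cv2.imwrite("pics/crop1.png",cv2.resize(im[170:300,205:365],None,fx=5,fy=4.6154,interpolation=cv2.INTER_CUBIC)[:600])
c=cam("top")
for n,u,v,z in(("cap",290,221,163),("tab",318,234,117),("mug",428,207,85),("hub",247,152,34),("brush",92,228,20),("railend",223,203,38),("railend2",328,237,38)):print(n,ray(c,u,v,z).round())
E
```

```text
cap [537. -41. 163.]
tab [ 508. -119.  117.]
mug [ 593. -423.   85.]
hub [742.  80.  34.]
brush [513. 510.  20.]
railend [593. 143.  38.]
railend2 [ 506. -155.   38.]
```

View pics/crop1.png

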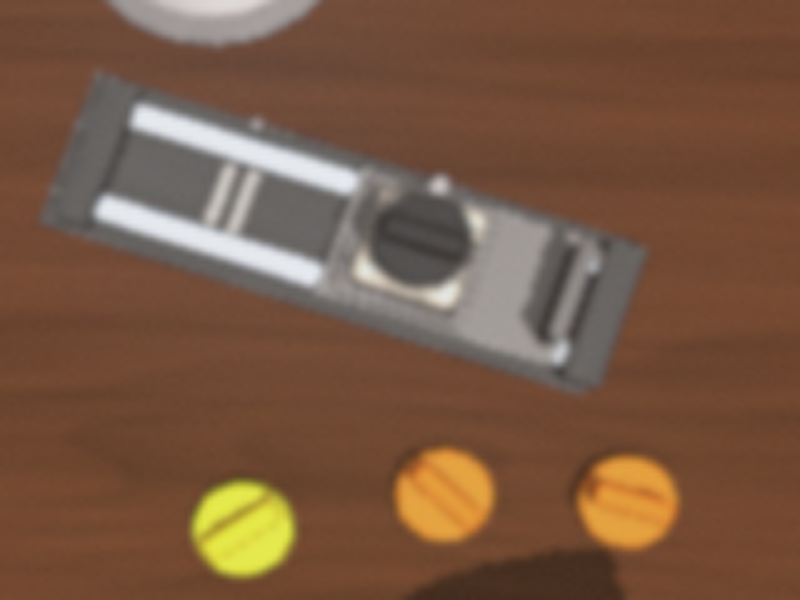

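The crop confirms it. The black capped bottle sits in the carrier at crop (421,240), and the push tab is at the right-hand end. Next I'll compute the rail geometry and the first hover.

```bash
cat >> h.py <<'E'
def todo(P,h,obs=None):
    """inch numbers to reach TCP P, tool down, tool-x heading h deg"""
    o=obs or ctrl.get_obs(); A=R.from_rotvec(o["orientation"]).as_matrix()
    t=np.radians(h);x=np.array([np.cos(t),np.sin(t),0]);z=np.array([0,0,-1.]);B=np.stack([x,np.cross(z,x),z],1)
    print("shift",(A.T@(np.array(P)-o["ee_pos"])/150).round(4),"turn",(R.from_matrix(A.T@B).as_rotvec()/(np.pi/4)).round(4))
E
python3 - <<'E'
from h import *
c=cam("top"); g=lambda X,Y,z:ray(c,205+X/5,170+Y/4.6154,z)
L=[g(100,72,38),g(42,222,38)];Q=[g(645,248,38),g(600,390,38)]
a=sum(L)/2;b=sum(Q)/2;d=a-b;print(a.round(1),b.round(1),np.linalg.norm(d),np.degrees(np.arctan2(d[1],d[0])),[np.linalg.norm(k[0]-k[1]).round(1) for k in(L,Q)])
print("cap",g(421,240,134).round(1)); print("posts",g(257,122,40).round(1),g(441,180,40).round(1))
h=np.degrees(np.arctan2(d[1],d[0]));y=d/np.linalg.norm(d);P=g(421,240,134)-115*y;P[2]=230
print(P.round(1));todo(P,h);print(R.from_rotvec(ctrl.get_obs()["orientation"]).as_matrix().round(3))
E
```

```text
[595.9 153.5  38. ] [ 500.  -159.6   38. ] 327.4312330037886 72.96589465152174 [np.float64(97.6), np.float64(90.3)]
cap [536.4 -40.8 134. ]
posts [614.1  49.3  40. ] [581.5 -55.4  40. ]
[ 502.7 -150.7  230. ]
shift [ 2.9433 -2.2725 -0.0502] turn [-1.5000e-03 -9.0000e-04 -1.2653e+00]
[[ 0.961  0.276 -0.   ]
 [ 0.276 -0.961  0.001]
 [ 0.    -0.001 -1.   ]]
```

```bash
python3 -m inch '[[0.33,-0.25,0,0,0,0,1],[0.66,-0.5,-0.03,0,0,0,1],[0.98,-0.757,-0.05,0,0,0,1]]' >/dev/null; python3 -m inch '[[0.33,-0.25,0,0,0,0,1],[0.66,-0.5,0,0,0,0,1],[0.98,-0.757,0,0,0,0,1]]'>/dev/null
python3 -m inch '[[0.33,-0.25,0,0,0,0,1],[0.66,-0.5,0,0,0,-0.2,1],[0.98,-0.757,0,0,0,-0.4,1],[0.98,-0.757,0,0,0,-0.6,1],[0.98,-0.757,0,0,0,-0.8,1],[0.98,-0.757,0,0,0,-0.98,1]]'>/dev/null
python3 -m inch '[[0,0,0,0,0,-0.15,1],[0,0,0,0,0,-0.285,1],[0,0,0,0,0,-0.285,1],[0,0,0,0,0,-0.285,1]]'
python3 - <<'E'
from h import *
o=ctrl.get_obs();c=cam("wrist",o);im=ctrl.get_image("wrist")[:,:,::-1]
cv2.imwrite("pics/w1.png",im);print(o["ee_pos"],o["qpos"]);todo([502.7,-150.7,230],73)
print(proj(c,[536.4,-40.8,134]))
E
```

```text
t: 2.1
ee_pos: [502.3, -151.5, 230.0]
orientation: [-2.528, -1.865, 0.0]
ft_force: [0.6, 0.5, -0.8]
width: 0.4
grasp_force: 0.0
[ 502.281981   -151.46240532  230.04437626] [-3.15569009e-01  2.67038808e-01  1.84396082e+00  1.41715205e-05
  1.03090056e+00 -1.60155232e-02]
shift [0.0056 0.0011 0.0005] turn [-0.0003 -0.     -0.0031]
(np.float64(283.2958599356877), np.float64(43.752552324159296))
```

View pics/w1.png

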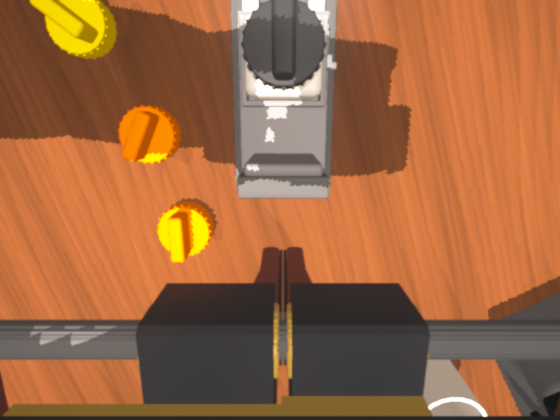

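The wrist view shows the cap at (284,43), matching the prediction of (283,44), with the rail vertical and centred on column 284. The tab lies ahead of the fingers. I'll descend behind it and push.

```bash
python3 -m inch '[[0,0,0.3,0,0,0,1],[0,0,0.6,0,0,0,1],[0,0,0.92,0,0,0,1],[0,0,0.92,0,0,0,1]]'
python3 -m inch '[[0.03,0,0,0,0,0,1],[0.06,0,0,0,0,0,1],[0.09,0,0,0,0,0,1],[0.12,0,0,0,0,0,1],[0.15,0,0,0,0,0,1]]'
```

```text
t: 2.65
ee_pos: [499.8, -150.7, 89.4]
orientation: [-2.522, -1.863, 0.007]
ft_force: [-0.7, -0.5, 1.2]
width: 0.2
grasp_force: 0.0
t: 3.28
ee_pos: [509.7, -130.6, 93.4]
orientation: [2.524, 1.867, 0.001]
ft_force: [-1.3, -2.6, 2.2]
width: 0.4
grasp_force: 1.4
```

```bash
python3 -m inch '[[0.04,0,0,0,0,0,1],[0.08,0,0,0,0,0,1],[0.13,0,0,0,0,0,1],[0.18,0,0,0,0,0,1],[0.24,0,0,0,0,0,1],[0.3,0,0,0,0,0,1],[0.36,0,0,0,0,0,1],[0.42,0,0,0,0,0,1],[0.48,0,0,0,0,0,1],[0.48,0,0,0,0,0,1]]'
python3 - <<'E'
from h import *
o=ctrl.get_obs();c=cam("wrist",o);cv2.imwrite("pics/w2.png",ctrl.get_image("wrist")[:,:,::-1])
d=np.array([np.cos(np.radians(73)),np.sin(np.radians(73))]);print((o["ee_pos"][:2]-[536.4,-40.8])@d)
cv2.imwrite("pics/t2.png",cv2.resize(ctrl.get_image("top")[170:300,205:365,::-1],None,fx=5,fy=4.6154,interpolation=cv2.INTER_CUBIC)[:600])
E
```

```text
t: 4.53
ee_pos: [529.8, -60.2, 92.0]
orientation: [-2.525, -1.868, 0.001]
ft_force: [-0.3, -0.5, -0.3]
width: 0.6
grasp_force: 0.0
-20.507261251473924
```

View pics/w2.png

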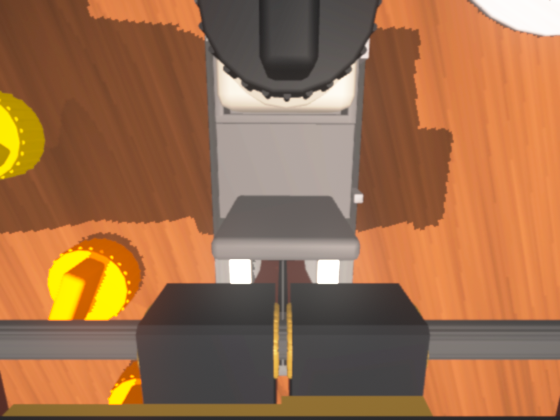

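```bash
python3 - <<'E'
from h import *
o=ctrl.get_obs();c=cam("wrist",o)
d=np.array([np.cos(np.radians(73)),np.sin(np.radians(73))]);n=np.array([d[1],-d[0]])
for u,v in((286,238),(286,258),(214,248),(358,248)):
    p=ray(c,u,v,117)[:2]-[536.4,-40.8];print(p@d,p@n)
print((o["ee_pos"][:2]-[536.4,-40.8])@n)
E
```

```text
3.3022612561058704 0.2842828815736658
-5.027270484073704 0.30850300595321734
-0.8580160446128033 -28.003923443913255
-0.8056209728503915 28.578675411953874
-0.6582256566835755
```

View pics/t2.png

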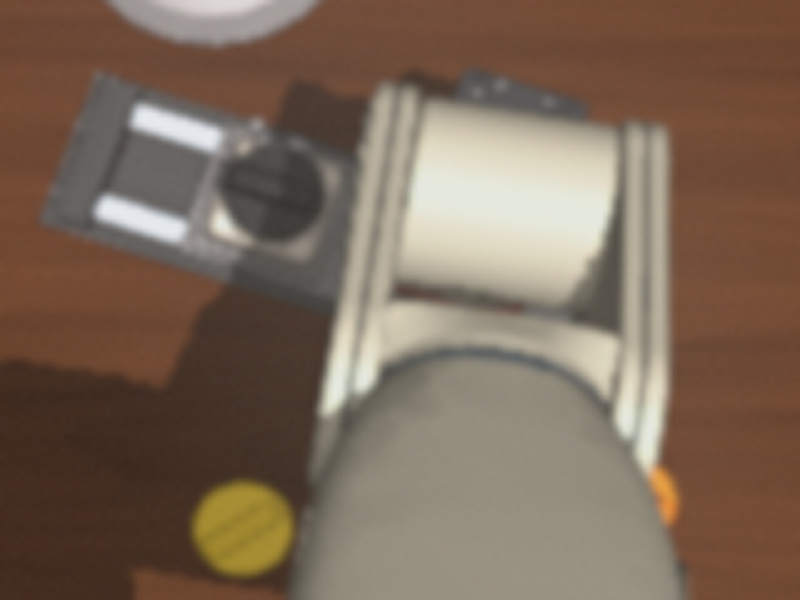

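The tab's top strip is at rows 238–258, which puts the carrier at about 83 mm. It coasted a little ahead of the fingers. I'll push slowly for the rest.

```bash
python3 -m inch '[[0.02,0,0,0,0,0,1],[0.04,0,0,0,0,0,1],[0.06,0,0,0,0,0,1],[0.075,0,0,0,0,0,1],[0.09,0,0,0,0,0,1],[0.105,0,0,0,0,0,1],[0.12,0,0,0,0,0,1],[0.135,0,0,0,0,0,1],[0.15,0,0,0,0,0,1],[0.16,0,0,0,0,0,1]]'
cat > m.py <<'E'
from h import *
o=ctrl.get_obs();c=cam("wrist",o);im=ctrl.get_image("wrist")[:,:,::-1]
import sys;cv2.imwrite(sys.argv[1],im)
d=np.array([np.cos(np.radians(73)),np.sin(np.radians(73))])
print("tcp",(o["ee_pos"][:2]-[536.4,-40.8])@d,o["ft_force"])
g=im[:,286-25:286+25].astype(float).mean(2).mean(1).astype(int)
print("col profile 190-275",list(g[190:275:2]))
E
python3 m.py pics/w3.png
```

```text
t: 5.88
ee_pos: [536.9, -38.3, 92.1]
orientation: [-2.526, -1.868, 0.001]
ft_force: [-2.3, -3.3, 0.2]
width: 0.4
grasp_force: 1.9
tcp 2.508585478439977 [-2.33308348 -3.34000717  0.23325484]
col profile 190-275 [np.int64(149), np.int64(149), np.int64(149), np.int64(149), np.int64(139), np.int64(87), np.int64(86), np.int64(86), np.int64(86), np.int64(86), np.int64(86), np.int64(86), np.int64(86), np.int64(86), np.int64(87), np.int64(87), np.int64(87), np.int64(87), np.int64(87), np.int64(88), np.int64(88), np.int64(88), np.int64(88), np.int64(88), np.int64(89), np.int64(89), np.int64(95), np.int64(113), np.int64(130), np.int64(143), np.int64(152), np.int64(154), np.int64(150), np.int64(145), np.int64(143), np.int64(141), np.int64(134), np.int64(120), np.int64(86), np.int64(84), np.int64(83), np.int64(81), np.int64(79)]
```

```bash
cat >> m.py <<'E'
def edges(im):
    g=im[:,261:311].astype(float).mean(2).mean(1); gr=np.diff(g)
    return [225+int(np.argmax(gr[225:275])),235+int(np.argmin(gr[235:275]))]
print("w2 edges",edges(cv2.imread("pics/w2.png")))
e=edges(im);print(e,[round(float((ray(c,286,v,117)[:2]-[536.4,-40.8])@d),1) for v in e])
E
python3 m.py pics/w4.png | grep -v col
```

```text
tcp 2.912881830380497 [ 0.1944464  -0.04389674 -0.09382315]
w2 edges [238, 259]
[242, 264] [25.6, 16.3]
```

```bash
for i in 1 2; do python3 m.py pics/x.png | grep -v col; done; python3 -m inch '[[0.007,0,0,0,0,0,1],[0.014,0,0,0,0,0,1],[0.014,0,0,0,0,0,1]]' |grep -E "force"; for i in 1 2; do python3 m.py pics/x.png | grep -v col; done
```

```text
tcp 3.1406856670477277 [0.83184327 0.24306635 0.69063853]
w2 edges [238, 259]
[242, 263] [25.7, 16.9]
tcp 3.2022198148171417 [-0.32445645 -0.21230621  0.31502793]
w2 edges [238, 259]
[242, 263] [25.8, 16.9]
ft_force: [-0.7, 0.8, 0.0]
grasp_force: 0.0
tcp 5.037322681618018 [-0.6506347   0.8401865   0.03063121]
w2 edges [238, 259]
[240, 261] [28.5, 19.7]
tcp 4.994843394070933 [0.09543864 0.67946627 0.30146903]
w2 edges [238, 259]
[238, 260] [29.3, 20.1]
```

```bash
python3 -m inch '[[0.007,0,0,0,0,0,1],[0.014,0,0,0,0,0,1],[0.014,0,0,0,0,0,1]]' |grep -E "force"; for i in 1 2; do python3 m.py pics/x.png | grep -v col; done
```

```text
ft_force: [1.0, -0.5, -0.3]
grasp_force: 0.0
tcp 7.019330602245503 [ 1.02160359 -0.51704058 -0.3404251 ]
w2 edges [238, 259]
[239, 260] [30.9, 22.1]
tcp 6.965348397464284 [ 0.66697109 -0.15017266  0.03038528]
w2 edges [238, 259]
[239, 260] [30.9, 22.1]
```

```bash
python3 -m inch '[[-0.08,0,0,0,0,0,1],[-0.16,0,0,0,0,0,1],[-0.16,0,-0.3,0,0,0,1],[-0.16,0,-0.6,0,0,0,1],[-0.16,0,-0.92,0,0,0,1],[-0.16,0,-0.92,0,0,0,-1],[0.14,0,-0.92,0,0,0,-1],[0.45,0,-0.92,0,0,0,-1],[0.45,0,-0.92,0,0,0,-1],[0.45,0,-0.92,0,0,0,-1]]'
python3 - <<'E'
from h import *
o=ctrl.get_obs();cv2.imwrite("pics/w5.png",ctrl.get_image("wrist")[:,:,::-1])
np.save("o5.npy",np.r_[o["ee_pos"],o["orientation"]])
E
```

```text
t: 8.28
ee_pos: [557.2, 29.7, 229.0]
orientation: [-2.525, -1.868, 0.003]
ft_force: [-0.0, -0.1, 1.2]
width: 47.2
grasp_force: 0.0
```

View pics/w5.png

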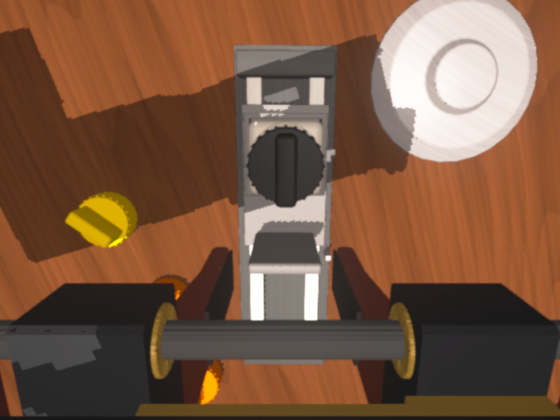

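```bash
python3 - <<'E'
from h import *
a=np.load("o5.npy");o=dict(ee_pos=a[:3],orientation=a[3:]);c=cam("wrist",o)
im=cv2.imread("pics/w5.png");m=(im.max(2)<75).astype(np.uint8);m[:, :240]=0;m[:,335:]=0;m[:118]=0;m[212:]=0
m=cv2.morphologyEx(m,cv2.MORPH_OPEN,np.ones((5,5)))
k=max(cv2.findContours(m,0,2)[0],key=cv2.contourArea);(u,v),r=cv2.minEnclosingCircle(k);print(u,v,r,cv2.boundingRect(k))
d=np.array([np.cos(np.radians(73)),np.sin(np.radians(73))]);n=np.array([d[1],-d[0]])
s=lambda p:((p[:2]-[536.4,-40.8])@d,(p[:2]-[536.4,-40.8])@n)
for z in(120,127,134):
    p=ray(c,u,v,z);q=ray(c,u+r,v,z);print(z,p.round(1),s(p),np.linalg.norm(p-q))
for z in(20,40,60):print(z,s(ray(c,330,154,z)),s(ray(c,328,258,z)))
for v in (262,270):print("tab",s(ray(c,285,v,117)))
g=cv2.cvtColor(im,cv2.COLOR_BGR2GRAY)[130:200,265:310].astype(float)
# bar centre/angle: bar side edges per row
gx=np.abs(cv2.Sobel(g,cv2.CV_64F,1,0));L=gx[8:62,5:20].argmax(1)+270;Rr=gx[8:62,22:38].argmax(1)+287
print(np.median(L),np.median(Rr),np.polyfit(np.arange(54),L,1),np.polyfit(np.arange(54),Rr,1))
E
```

```text
285.0 166.25999450683594 40.053401947021484 (248, 128, 75, 79)
120 [568.6  62.8 120. ] (np.float64(108.50150142711057), np.float64(0.4702025199633911)) 29.43883401838435
127 [568.8  63.7 127. ] (np.float64(109.40831339974817), np.float64(0.43584579542256474)) 28.67624747770906
134 [569.   64.6 134. ] (np.float64(110.31512537238581), np.float64(0.40148907088184077)) 27.913660937033775
20 (np.float64(107.81487797186907), np.float64(45.8621048062195)) (np.float64(-3.0971380287930956), np.float64(47.44074369881511))
40 (np.float64(109.74305064228145), np.float64(43.33834795847817)) (np.float64(4.822595095704862), np.float64(44.83170744942539))
60 (np.float64(111.67122331269384), np.float64(40.81459111073684)) (np.float64(12.742328220202845), np.float64(42.222671200035656))
tab (np.float64(31.8658195393897), np.float64(0.6538711709239055))
tab (np.float64(24.997231209600667), np.float64(0.66909024041931))
274.0 297.0 [-3.96417000e-03  2.74142088e+02] [-1.20830951e-02  2.97190572e+02]
```

The wrist view shows the black cap centred at (285,166), lying level with the next-station post at (330,154). Carrier travel comes out at about 110 mm, so it's in the detent. The bar is aligned with the tool. Now I'll grasp.

```bash
python3 - <<'E'
from h import *
todo([569,64.5,137],73)
E
```

```text
shift [0.2476 0.0068 0.6146] turn [-0.0021  0.0011 -0.0016]
```

```bash
python3 -m inch '[[0.247,0.006,0,0,0,0,-1],[0.247,0.006,0,0,0,0,-1],[0.247,0.006,0.2,0,0,0,-1],[0.247,0.006,0.4,0,0,0,-1],[0.247,0.006,0.55,0,0,0,-1],[0.247,0.006,0.61,0,0,0,-1],[0.247,0.006,0.61,0,0,0,-1]]'
python3 -c "
from h import *
todo([569,64.5,137],73)"
```

```text
t: 9.2
ee_pos: [569.5, 64.6, 138.4]
orientation: [-2.527, -1.866, 0.002]
ft_force: [-0.2, 0.5, -0.5]
width: 87.8
grasp_force: 0.0
shift [-0.0017 -0.0028  0.0094] turn [-0.0012  0.0007 -0.0021]
```

```bash
python3 -m inch '[[0,0,0.006,0,0,0,1],[0,0,0.006,0,0,0,1],[0,0,0.006,0,0,0,1],[0,0,0.006,0,0,0,1],[0,0,0.006,0,0,0,1],[0,0,0.006,0,0,0,1],[0,0,0.006,0,0,0,1]]'
```

```text
t: 10.07
ee_pos: [569.9, 65.5, 137.7]
orientation: [-2.526, -1.868, 0.0]
ft_force: [-0.3, -0.1, 0.2]
width: 21.2
grasp_force: 0.0
```

```bash
python3 -m inch '[[0,0,0,0,0,0,1],[0,0,0,0,0,0,1],[0,0,0,0,0,0,1]]'
```

```text
t: 10.45
ee_pos: [569.9, 65.5, 137.8]
orientation: [2.526, 1.868, 0.0]
ft_force: [0.7, 0.3, -0.6]
width: 13.8
grasp_force: 30.0
```

```bash
python3 -m inch '[[0,0,0.015,0,0,0,1],[0,0,0.03,0,0,0,1],[0,0,0.045,0,0,0,1],[0,0,0.053,0,0,0,1],[0,0,0.053,0,0,0,1],[0,0,0.053,0,0,0,1]]'
```

```text
t: 11.2
ee_pos: [570.0, 65.6, 130.6]
orientation: [2.526, 1.868, 0.001]
ft_force: [-2.6, -0.2, 9.0]
width: 13.6
grasp_force: 30.0
```

```bash
python3 -m inch '[[0,0,0.004,0,0,0,1],[0,0,0.004,0,0,-0.1,1],[0,0,0.004,0,0,-0.2,1],[0,0,0.004,0,0,-0.3,1],[0,0,0.004,0,0,-0.42,1],[0,0,0.004,0,0,-0.54,1],[0,0,0.004,0,0,-0.66,1],[0,0,0.004,0,0,-0.78,1],[0,0,0.004,0,0,-0.9,1]]'
```

```text
t: 12.32
ee_pos: [570.5, 65.8, 130.3]
orientation: [1.719, 2.628, 0.002]
ft_force: [-1.5, 1.1, 9.9]
width: 13.9
grasp_force: 30.0
```

```bash
python3 -m inch '[[0,0,0,0,0,-0.12,1],[0,0,0,0,0,-0.24,1],[0,0,0,0,0,-0.36,1],[0,0,0,0,0,-0.48,1],[0,0,0,0,0,-0.6,1],[0,0,0,0,0,-0.7,1],[0,0,0,0,0,-0.78,1],[0,0,0,0,0,-0.78,1],[0,0,0,0,0,-0.78,1]]'
python3 -c "
from h import *
cv2.imwrite('pics/w6.png',ctrl.get_image('wrist')[:,:,::-1])"
```

```text
t: 13.45
ee_pos: [569.8, 65.6, 130.0]
orientation: [0.851, 3.024, 0.0]
ft_force: [-4.1, 0.3, 9.3]
width: 13.9
grasp_force: 30.0
```

View pics/w6.png

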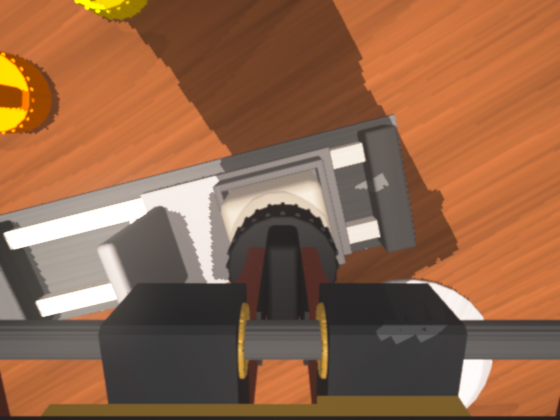

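The cap's bar is in line with the fingers at (284,260) and the rail is turned about 75° relative to it, so the cap has turned. Lifting now.

```bash
python3 -m inch '[[0,0,-0.03,0,0,0,1],[0,0,-0.07,0,0,0,1],[0,0,-0.13,0,0,0,1],[0,0,-0.2,0,0,0,1],[0,0,-0.28,0,0,0,1],[0,0,-0.36,0,0,0,1],[0,0,-0.43,0,0,0,1],[0,0,-0.46,0,0,0,1],[0,0,-0.46,0,0,0,1],[0,0,-0.46,0,0,0,1]]'
python3 - <<'E'
from h import *
cv2.imwrite('pics/w7.png',ctrl.get_image('wrist')[:,:,::-1])
s=ctrl.get_image("scene")[150:290,200:340,::-1];cv2.imwrite('pics/s7.png',cv2.resize(s,None,fx=4,fy=4,interpolation=2))
E
```

```text
t: 14.75
ee_pos: [569.6, 65.5, 197.8]
orientation: [-0.851, -3.023, 0.0]
ft_force: [-0.2, -0.2, -0.2]
width: 13.7
grasp_force: 30.0
```

View pics/w7.png

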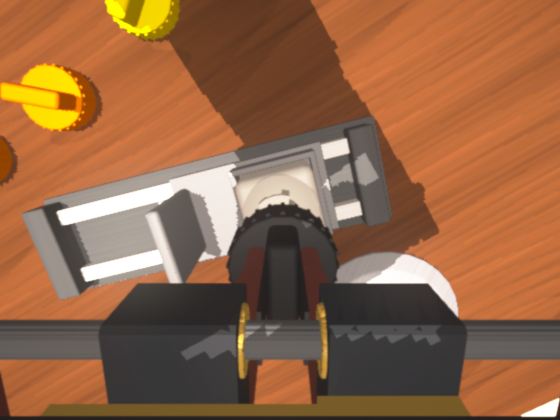

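View pics/s7.png

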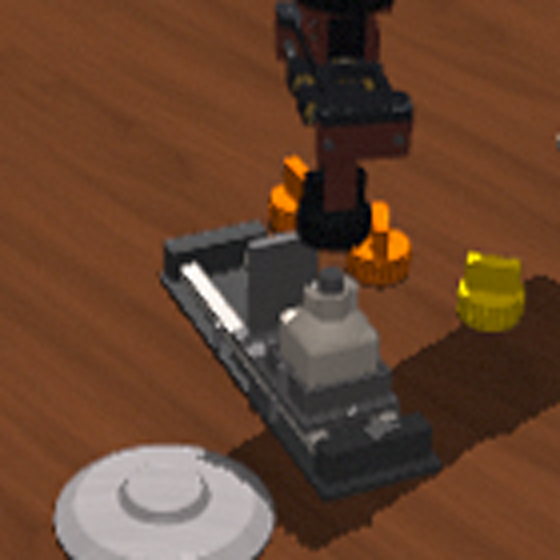

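The cap (crop 335,210) is held upright above the open bottle neck (crop 330,290), and the carrier is at the next station. Handing in.

```bash
python3 -c "
from workcell import ctrl
print(ctrl.close_job())"
```

```text
the job is handed in; nothing more can be done
None
```

I pushed the carrier into the next station, pressed and turned the black cap about 75° anticlockwise, and lifted it about 6 cm; it is held upright above the open bottle. I handed the job in at about 15 s, and no verdict was shown.

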